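Set the tablet cradle's sprung leg to its mark and lock it

TASK

Get the ordering tablet's table cradle ready for the tablet: put the fingers around the head of its spring-loaded sliding leg and draw it out, lever still open, until the fin on the head points at the steel marker on the ruler. Keeping the leg at the marker, squeeze the cam lever on the head's side fully closed, and finish like that, still holding the leg at the marker with the lever squeezed shut: do not let go at the end. Leave the marker where it is set and do not disturb the shakers, cup and plate.

Things in the scene. Friction and masses are not known exactly. Their poses are not given: they have to be found in the camera images.
- holder: Fixed black tablet cradle. Steel base plate 330 x 160 x 10 mm (x -180..150, y +-80 mm). Origin at table height under the housing's mouth; x runs from the mouth back along the housing, y left, z up. Housing: x 0..140, 60 mm wide, top 56 mm high; fixed jaw at its end 74 mm high. The leg slides out of the mouth along -x.
- leg: Aluminium leg on two rods, axes parallel to the cradle's, origin at table height under its head's middle. Slides only along x, out along -x, 0 to 100 mm (fully home: origin at x = -60 mm in the cradle). Starts 0 to 14 mm out; the marker needs 45 to 80. A 60 N/m spring pulls it home (3 to 5 N at the marker), friction 1 N: let go, it runs back, even with the lever closed.
- grip (a point): Grip point on the head: mid neck, 55 mm above the table, at y = -1 mm in the leg. Neck: 44 mm long in x, y -11..15 mm, 30 to 76 mm above the table. Over neck and lever along y: 44 mm open, 32 closed. At its outer end a plate (x -30..-22, y +-40, 26 to 76 mm high): fingers straddling the neck from above, up to 75 mm apart, pull on its inner face without gripping.
- fin_tip (a point): Tip of the fin, mid thickness, at (-26, 52, 34) mm in the leg. The fin is a thin blade, 4 mm in x, that sticks out from the plate at the head's outer end along +y to y = 52 mm, 30 to 38 mm above the table.
- mark_tip (a point): Tip of the steel marker facing the fin, 34 mm above the table; axes parallel to the cradle's. The marker is an upright blade, 4 mm in x, 22 mm in y (55 to 77 mm in the cradle), top 38 mm high, on the ruler strip at the cradle's +y side. Fin and marker agree when both tips have the same x in the cradle (3 mm apart in y). Stiff, but can be pushed along x.
- lever (a joint): Sliding cam lever: black paddle on the neck's -y side, 34 mm in x, 36 to 74 mm above the table, 6 mm thick, carried by the leg. 0 = open (outer face y = -29 mm in the leg), 0.012 m = fully closed (y = -17). Starts at 0 to 0.002, slides to +y against 9 N of friction, stays where left. Squeezing neck and paddle along y with clearly more than 9 N closes it.
- lever_face (a point): Centre of the lever's outer face, 55 mm above the table.
- salt: Bystander: steel shaker, 42 mm across, 74 mm high, loose, origin under its centre. On the +y side of the cradle.
- pepper: Bystander: like the salt shaker, beside it.
- cup: Bystander: white cup, 76 mm across, 65 mm high, loose, origin under its centre. On the -y side of the cradle.
- plate: Bystander: white plate, 220 mm across, 20 mm high, loose, origin under its centre, to the robot's right.

How it is judged:
By the outcome, as a careful person would: the job done as asked, in the order asked, and still so for the second after the job is handed in, while the arm keeps its last pose, push and grip.
It also fails if it takes over 35 s, if anything falls off the work surface, if the arm or the gripper's body presses on something with over 40 N, if the wrist force passes 120 N, or if a joint passes its speed limit or range.

ROBOT

A 7-joint arm with a two-finger parallel gripper is mounted at the origin on the work surface. World frame = base frame: x ahead of the robot, y to its left, z up, the work surface at z = 0. Lengths are in m, angles in rad, forces in N, time in s.
With the tool pointing down it reaches from about 0.425 to 0.825 m from the base axis. Payload 3.6 kg.
Tool frame: the origin (TCP) lies midway between the tips of the shut fingers; the grasp point (between the pads) lies 19 mm behind it; z points along the fingers, y is the line along which they close (so a half turn about z gives the same grasp; the last joint's range is limited). The gripper opens to 85 mm and grips with 20 to 120 N. Pads are 22 mm wide; open, the fingers measure 114 mm over their backs; the gripper's body (76 mm by 85 mm) begins 54 mm behind the grasp point. The pads swing forward as they close: fully open they stand 13 mm farther back than shut.
Start: joints at [-1.264, 0.615, -0.013, 1.423, 0.008, 1.103, -0.04], TCP at [0.213, 0.614, 0.231] pointing down, gripper open.
Joint ranges: [-3.12, 3.12], [-0.3, 2.06], [-1.34, 1.32], [0.26, 2.42], [-1.36, 4.5], [0.01, 1.98], [-2.84, 2.84]. Speed limits (rad/s): [2.79, 2.79, 3.14, 3.14, 3.14, 3.14, 3.14].

INTERFACE

Orientations are given as a rotation vector (axis times angle).
In Python, from station import arm, optics, job_done gives the robot as it stands.
- The arm moves only by the tool play_rows, never from a script. Its argument "moves" is a list of rows, each a list of 4 numbers: the shift along the world's x, y, z in mm, then the turn about the world's z in rad. In form: [[tx, ty, tz, roll], ...]. A call has exactly 5 rows; each row is the pose to reach, as a shift and turn from the pose commanded when the call began; what a row does not reach only later rows make up. A row lasts 1/8 s, in which the tool goes at most 62.5 mm and 10.7 degrees, less where a joint would pass 70% of its speed; a pose out of reach is approached as far as the arm can. A call with a gripper value outside its range is refused whole. "grip" is the opening, from 0 (shut) to 1 (fully open), set as the call begins (left out, the last holds). The fingers move at their own pace and stop on an object; "grip_force" is the grip in N (left out, the last holds). Time passes only in rows, so rows that repeat a pose let the fingers close, or fill a call up. It gives the time, the measured TCP pose, the force, the opening and the grip force at its end, in the units of the state.
- arm.observe(): the state, without advancing time (a new reading comes with each control period).
- optics.read_camera(name): name is "scene" or "top"; returns a dict with "image" (480x640x3 uint8, blue, green, red), "range_z" (480x640 float32, m along the optical axis (not along the pixel's ray), 0 where there is no reading), "fx", "fy", "cx", "cy" (pixels), "rvec" (rotation vector, rad) and "tvec" (3), from world to camera coordinates, as OpenCV has them. Camera axes: x right, y down, z forward; pixel columns grow to the right and rows downward; lengths in m; the calibration is good to about 2 mm. A picture is of the moment at which its call begins.
- job_done(): hands the job in; it is judged then, once.
The state is a dict: "time_s": time; "qpos": joint angles; "dq": joint speeds; "effort": joint torques, N m; "tcp_pos": TCP position; "tcp_rot": TCP orientation; "force": force on the tool from outside, world axes, zero at the start; "wrist_torque": the same for the moment, N m; "opening": finger opening in m; "finger_force": force on a finger pad.
Only numpy, scipy, OpenCV 4.12 (cv2) and the standard library are available. Lean on these libraries where they do the work, as an engineer would, in place of code of your own. Each camera call takes 0.05 s, during which the arm holds its last target. There are 200 camera calls.

## Working session

There is one attempt and no reset: what is moved stays moved. The work goes in short steps, Python scripts to look and compute and a tool call to move; the robot and the scene stay as the last step left them, time stands still between calls to the robot, and variables do not carry over. Pictures are saved under pics/ and viewed, at most 10 in all, crops included, and the job is handed in when it is done.

Besides the shell and the picture viewer there is one more tool, called after "Request:" by a JSON object that holds its "fn" and its "kwargs". play_rows: Moves the arm, as the interface text tells. Its arguments: {"type":"object","properties":{"moves":{"type":"array"},"grip":{"type":"number"},"grip_force":{"type":"number"}},"required":["moves"]}

```bash
mkdir -p pics
cat > h.py <<'E'
import numpy as np, cv2
from station import arm, optics, job_done
def cam(n):
    c=optics.read_camera(n); c['R']=cv2.Rodrigues(np.array(c['rvec'],float))[0]; c['t']=np.array(c['tvec'],float).ravel(); return c
def cloud(c):
    v,u=np.mgrid[0:480,0:640]; z=c['range_z']
    p=np.stack([(u-c['cx'])/c['fx']*z,(v-c['cy'])/c['fy']*z,z],-1)
    return (p-c['t'])@c['R']
def ray(c,u,v,h):
    d=np.array([(u-c['cx'])/c['fx'],(v-c['cy'])/c['fy'],1])@c['R']; o=-c['t']@c['R']
    return o+d*(h-o[2])/d[2]
def proj(c,p):
    q=c['R']@np.array(p)+c['t']; return q[0]/q[2]*c['fx']+c['cx'],q[1]/q[2]*c['fy']+c['cy']
E
python3 - <<'E'
from h import *
for n in ('top','scene'):
    c=cam(n); cv2.imwrite(f'pics/{n}0.png',c['image']); print(n,c['fx'],-c['t']@c['R'],c['R'][2])
    np.save(f'{n}0.npy',cloud(c))
print(arm.observe())
E
```

```text
top 553.1708608807444 [ 0.49609621 -0.08170927  1.3372706 ] [ 0.06324343 -0.00990702 -0.99794896]
scene 508.43377669851526 [0.95905549 0.6529681  0.88055153] [-0.31207731 -0.64714683 -0.69556361]
{'time_s': 0.1, 'qpos': array([-1.26351564,  0.6158283 , -0.01260306,  1.4247664 ,  0.00810967,
        1.10335803, -0.04039332]), 'dq': array([-0.00148764, -0.00138681, -0.000709  , -0.00236469,  0.00306492,
        0.00088316, -0.00103597]), 'effort': array([ 6.27621685e-04, -4.70384717e+01,  2.60016918e-01, -1.71572775e+01,
        1.00622119e-02,  5.86372495e-03, -2.39396786e-05]), 'tcp_pos': array([0.21272472, 0.61347913, 0.23024104]), 'tcp_rot': array([-0.52171249, -3.09762406,  0.00358827]), 'force': array([-0.70028155,  0.26568991,  0.05744911]), 'wrist_torque': array([-0.01092046,  0.05971653,  0.01965056]), 'finger_force': 0.0, 'opening': 0.08568804540824136}
```

View pics/top0.png

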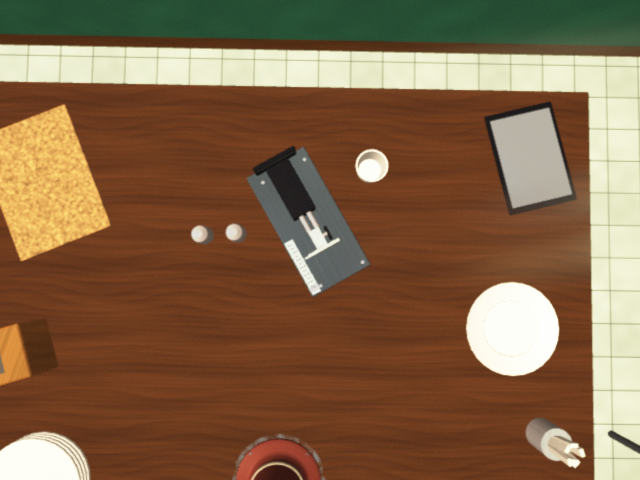

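View pics/scene0.png

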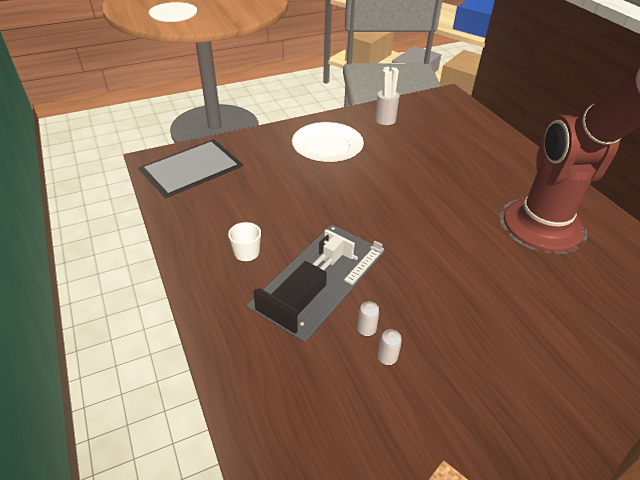

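The top view shows the cradle with its plate corners near (248,180), (303,148), (369,265), (313,295). The head is at about (320,238) and the ruler runs along the left edge. The scene view shows the marker near (376,246) at the ruler's outer end. Next I'll get the cradle pose and take closer crops.

Run:
```python
from h import *
c=cam('top'); im=c['image']; s=cam('scene')
P=cloud(c)
np_m=((P[...,2]>0.004)&(P[...,2]<0.1)&(c['range_z']>0)).astype(np.uint8)
np_m[:, :240]=0; np_m[:,372:]=0; np_m[:140]=0; np_m[300:]=0
# keep largest component
n,l,st,_=cv2.connectedComponentsWithStats(np_m); k=1+np.argmax(st[1:,4]); print(st[k])
b,g,r=[im[...,i].astype(int) for i in range(3)]
m2=((r-b)<12).astype(np.uint8); m2[:, :244]=0; m2[:,372:]=0; m2[:144]=0; m2[300:]=0; m2[:200,345:]=0
m2=cv2.morphologyEx(m2,cv2.MORPH_OPEN,np.ones((3,3)))
n,l2,st,_=cv2.connectedComponentsWithStats(m2); k2=1+np.argmax(st[1:,4]); print(st[k2])
for m in (l==k,l2==k2):
    pts=np.argwhere(m)[:,::-1]
    w=np.array([ray(c,u,v,0.010)[:2] for u,v in pts],np.float32)
    rc=cv2.minAreaRect(w); print(rc); print(cv2.boxPoints(rc))
u0,v0=240,140
cv2.imwrite('pics/crop_top.png',cv2.resize(im[200:300,270:380],None,fx=6,fy=6,interpolation=cv2.INTER_CUBIC)[:600,:660])
cv2.imwrite('pics/crop_sc.png',cv2.resize(s['image'][215:295,300:400],None,fx=7,fy=7,interpolation=cv2.INTER_CUBIC))
```

```text
[ 246  146  125  152 9151]
[ 248  148  121  148 8507]
((0.6237364411354065, -0.05688881874084473), (0.3513782024383545, 0.17012733221054077), 30.821149826049805)
[[ 0.42927656 -0.07385468]
 [ 0.516443   -0.21995507]
 [ 0.8181963  -0.03992296]
 [ 0.73102987  0.10617743]]
((0.6230219602584839, -0.05647894740104675), (0.33966878056526184, 0.1570279449224472), 30.302806854248047)
[[ 0.4367761  -0.07438561]
 [ 0.5160077  -0.20995894]
 [ 0.8092678  -0.03857229]
 [ 0.7300362   0.09700105]]
```

View pics/crop_top.png

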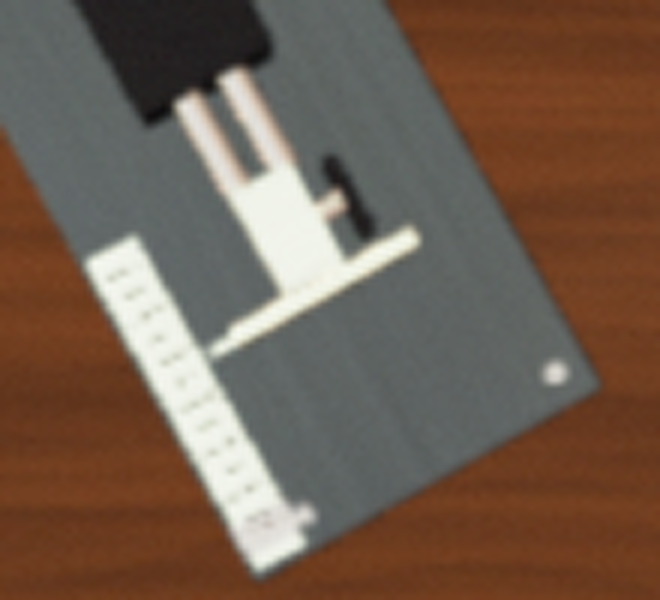

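View pics/crop_sc.png

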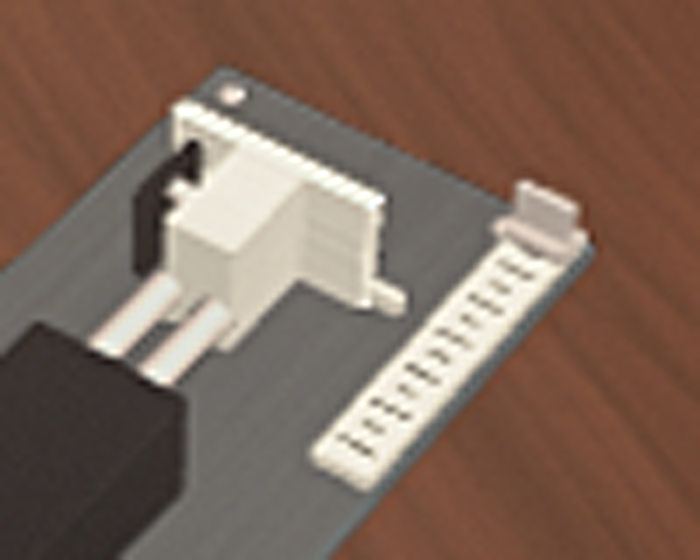

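```bash
cat >> h.py <<'E'
yaw=np.deg2rad(30.3); e=np.array([np.cos(yaw),np.sin(yaw)]); n=np.array([-e[1],e[0]])
O=np.array([0.6230,-0.0565])+0.015*e
def C(p): d=np.array(p)[:2]-O; return np.round(1000*np.array([d@e,d@n]),1)
def W(x,y): return O+(x*e+y*n)/1000
E
python3 - <<'E'
from h import *
c=cam('top'); s=cam('scene')
T=lambda u,v:(270+u/6-.4,200+v/6-.4); S=lambda u,v:(300+u/7-.4,215+v/7-.4)
for nm,p,h in [('plate right end top',(418,240),.076),('fin tip',(215,352),.038),('mk right',(312,513),.038),('mk low',(250,535),.038),('mouthL',(148,124),.056),('mouthR',(270,55),.056),('cornerRuler',(258,577),.010),('corner',(600,383),.01),('leverA',(332,158),.074),('leverB',(368,235),.074),('neck homeL',(228,185),.076),('neckR',(290,165),.076)]:
    print('T',nm,C(ray(c,*T(*p),h)))
for nm,p,h in [('fin tip top',(405,293),.038),('fin tip bot',(400,313),.03),('mk top-y',(520,183),.038),('mk top+y',(577,208),.038),('plate+y top',(382,197),.076),('plate -y top',(178,105),.076),('neck',(233,247),.076),('neck2',(172,218),.076),('mouth',(40,323),.056),('mouth2',(185,395),.056),('corner',(595,247),.01)]:
    print('S',nm,C(ray(s,*S(*p),h)))
print(O, W(-65,-1))
E
```

```text
T plate right end top [-100.6  -39.3]
T fin tip [-98.7  49.1]
T mk right [-172.    46.8]
T mk low [-167.5   72.1]
T mouthL [-9.5 28.4]
T mouthR [ -9.2 -26. ]
T cornerRuler [-184.3   78.1]
T corner [-184.2  -78.8]
T leverA [-57.1 -26.3]
T leverB [-89.5 -23.8]
T neck homeL [-46.8  13.4]
T neckR [-51.7 -10.9]
S fin tip top [-101.7   53.5]
S fin tip bot [-99.8  53.5]
S mk top-y [-169.8   57.3]
S mk top+y [-170.8   79.3]
S plate+y top [-101.2   41.8]
S plate -y top [-98.  -36.8]
S neck [-53.3  15.6]
S neck2 [-52.6  -7.7]
S mouth [ -5.  -25.5]
S mouth2 [-6.7 29.9]
S corner [-184.3   82. ]
[ 0.63595093 -0.04893209] [ 0.58033475 -0.08258978]
```

The two views agree. The leg's axis is at about 30.3° yaw, and the fin is about 70 mm short of the marker. I'll approach with the fingers partly open so they can straddle the neck.

Request:
{"fn": "play_rows", "kwargs": {"moves": [[24,-47,0,-0.152],[48,-94,0,-0.304],[72,-140,0,-0.456],[96,-187,0,-0.608],[120,-234,0,-0.76]], "grip": 0.75}}

```text
time_s: 0.92
tcp_pos: [0.3336, 0.3786, 0.2316]
tcp_rot: [1.64, 2.679, 0.001]
force: [1.3, -0.3, 0.7]
opening: 0.0642
finger_force: 0.0
```

Request:
{"fn": "play_rows", "kwargs": {"moves": [[24,-47,0,-0.152],[48,-94,0,-0.304],[72,-140,0,-0.456],[96,-187,0,-0.608],[120,-234,0,-0.76]]}}

```text
time_s: 1.55
tcp_pos: [0.4536, 0.1448, 0.2316]
tcp_rot: [-2.517, -1.88, -0.002]
force: [0.4, 0.2, -0.8]
opening: 0.0639
finger_force: 0.0
```

Request:
{"fn": "play_rows", "kwargs": {"moves": [[24,-47,-10,-0.152],[48,-94,-25,-0.304],[72,-140,-40,-0.456],[96,-187,-60,-0.608],[120,-233,-80,-0.76]]}}

```text
time_s: 2.17
tcp_pos: [0.574, -0.0881, 0.1508]
tcp_rot: [-3.034, -0.813, -0.002]
force: [1.4, 0.4, 1.4]
opening: 0.0642
finger_force: 0.0
```

Run:
```python
from h import *
s=cam('scene'); t=cam('top')
a=cv2.resize(s['image'][170:295,290:400],None,fx=4.5,fy=4.5,interpolation=cv2.INTER_CUBIC)
cv2.imwrite('pics/a.png',a)
print(a.shape, C(arm.observe()['tcp_pos']))
```

```text
(562, 495, 3) [-77.   -7.2]
```

View pics/a.png

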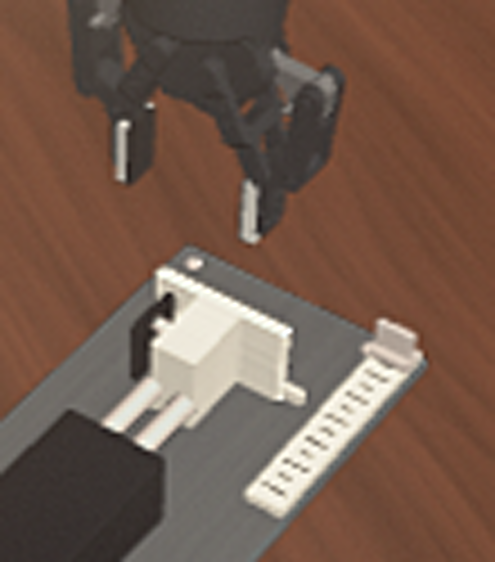

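The fingers hang above the head, correctly aligned, and the marker and fin are both visible. I'll check the settled pose.

Run:
```python
from h import *
o=arm.observe(); print(o['tcp_pos'],o['tcp_rot'],C(o['tcp_pos']),o['dq'])
```

```text
[ 0.57305839 -0.09397332  0.14948786] [ 3.03153953  0.80314879 -0.00490231] [-77.   -7.2] [-0.06276364 -0.05907554 -0.06177561  0.03485348 -0.00057882  0.04851934
  0.01862581]
```

Request:
{"fn": "play_rows", "kwargs": {"moves": [[0,0,0,0],[0,0,-10,0],[0,0,-25,0],[0,0,-40,0],[0,0,-50,0]]}}

```text
time_s: 2.9
tcp_pos: [0.5723, -0.0863, 0.0998]
tcp_rot: [-3.032, -0.82, 0.002]
force: [-0.1, 1.5, 0.6]
opening: 0.0637
finger_force: 0.0
```

Request:
{"fn": "play_rows", "kwargs": {"moves": [[0,0,-15,0],[0,0,-30,0],[0,0,-45,0],[0,0,-60,0],[0,0,-68,0]]}}

```text
time_s: 3.52
tcp_pos: [0.5724, -0.0868, 0.032]
tcp_rot: [-3.032, -0.819, 0.002]
force: [0.1, 0.2, 0.1]
opening: 0.0642
finger_force: 0.0
```

Request:
{"fn": "play_rows", "kwargs": {"moves": [[0,0,0,0],[0,0,0,0],[0,0,0,0],[0,0,0,0],[0,0,0,0]]}}

```text
time_s: 4.15
tcp_pos: [0.5731, -0.0869, 0.0335]
tcp_rot: [3.033, 0.82, 0.001]
force: [-0.6, -0.3, -0.1]
opening: 0.0637
finger_force: 0.0
```

Run:
```python
from h import *
s=cam('scene')
a=cv2.resize(s['image'][190:290,300:400],None,fx=6,fy=6,interpolation=cv2.INTER_CUBIC)
cv2.imwrite('pics/b.png',a)
o=arm.observe(); print(o['tcp_pos'],C(o['tcp_pos']))
```

```text
[ 0.57301363 -0.08686072  0.03346737] [-73.5  -1. ]
```

View pics/b.png

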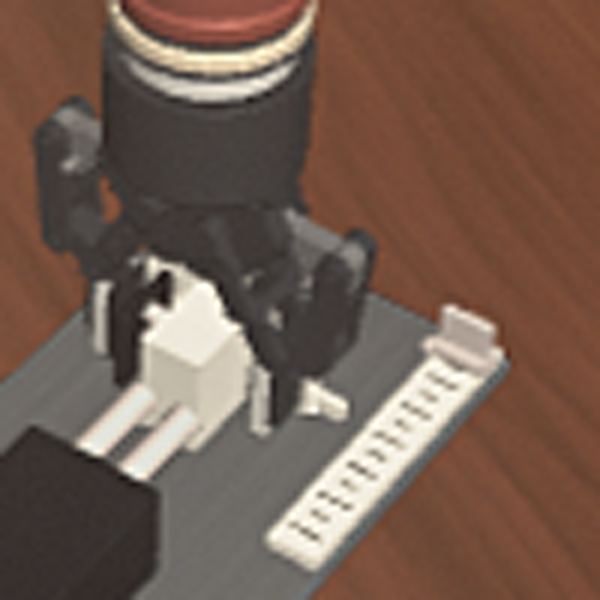

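Both fingers straddle neck and lever without touching, the lever is open, and the fin tip is visible at about (335,402) in the crop. I'll draw the leg out most of the way.

Request:
{"fn": "play_rows", "kwargs": {"moves": [[-8,-4.7,0,0],[-18,-10.5,0,0],[-30,-17.5,0,0],[-42,-24.5,0,0],[-54,-31.6,0,0]]}}

```text
time_s: 4.82
tcp_pos: [0.5187, -0.1184, 0.0333]
tcp_rot: [-3.032, -0.82, -0.002]
force: [4.4, 2.6, -4.0]
opening: 0.0643
finger_force: 2.5
```

Request:
{"fn": "play_rows", "kwargs": {"moves": [[-3,-1.8,0,0],[-5,-2.9,0,0],[-5,-2.9,0,0],[-5,-2.9,0,0],[-5,-2.9,0,0]]}}

```text
time_s: 5.45
tcp_pos: [0.514, -0.1211, 0.0334]
tcp_rot: [-3.032, -0.82, -0.0]
force: [3.0, 2.8, 1.0]
opening: 0.0636
finger_force: 2.0
```

Run:
```python
from h import *
s=cam('scene')
a=cv2.resize(s['image'][210:285,310:410],None,fx=8,fy=8,interpolation=cv2.INTER_CUBIC)
cv2.imwrite('pics/c.png',a)
o=arm.observe(); print(o['tcp_pos'],C(o['tcp_pos']),o['force'])
```

```text
[ 0.51404118 -0.12113234  0.03338042] [-141.7   -0.8] [3.47099345 2.72958135 1.21396588]
```

View pics/c.png

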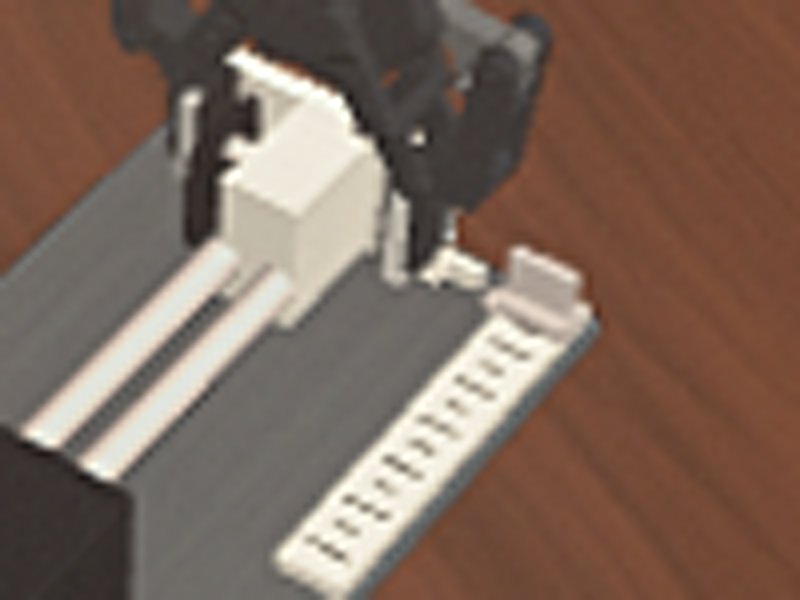

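The leg is following the fingers and the lever is still open. The fin tip is at about (488,270) and the marker's near corner at (510,250), so roughly 12 mm remain. I'll move 10 mm and measure in both views.

Request:
{"fn": "play_rows", "kwargs": {"moves": [[-3,-1.8,0,0],[-6,-3.5,0,0],[-8.6,-5,0,0],[-8.6,-5,0,0],[-8.6,-5,0,0]]}}

```text
time_s: 6.12
tcp_pos: [0.5055, -0.1262, 0.0334]
tcp_rot: [-3.032, -0.82, -0.0]
force: [4.0, 3.7, 0.7]
opening: 0.0642
finger_force: 2.2
```

Run:
```python
from h import *
s=cam('scene');t=cam('top')
a=cv2.resize(s['image'][225:261,350:390],None,fx=16,fy=16,interpolation=cv2.INTER_CUBIC)[:, :400+240]
b=cv2.resize(t['image'][255:300,290:340],None,fx=12,fy=12,interpolation=cv2.INTER_CUBIC)
cv2.imwrite('pics/d.png',a); cv2.imwrite('pics/e.png',b)
o=arm.observe(); print(o['tcp_pos'],C(o['tcp_pos']),o['force'])
```

```text
[ 0.50543135 -0.12619499  0.03336979] [-151.7   -0.9] [3.45150059 4.27862929 0.47776846]
```

View pics/d.png

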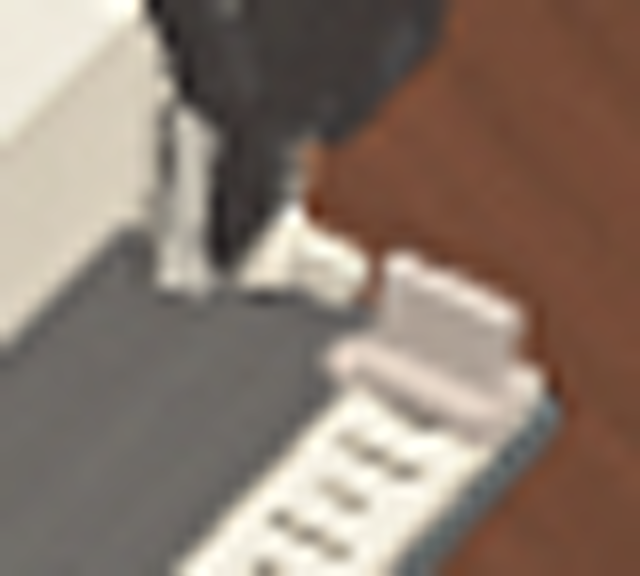

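View pics/e.png

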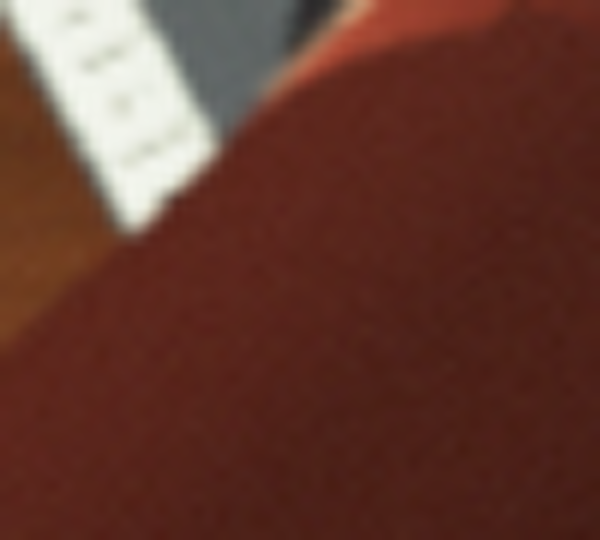

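The scene view shows the fin tip at about (365,258) and the marker's top edge running from (392,255) to (522,315). The top view is blocked by the arm. I'll turn these scene points into cradle x, and print brightness profiles along x at z = 38 mm.

```bash
cat > prof.py <<'E'
from h import *
s=cam('scene')
D=lambda u,v:(350+u/16-.47,225+v/16-.47)
for p in [(305,215),(368,258),(345,240),(390,250),(402,256),(460,285),(522,315)]: print(p,C(ray(s,*D(*p),.038)))
xs=np.arange(-184,-148,1.0)
g=s['image'].astype(np.float32)
def prof(ys,h):
    U=np.array([[proj(s,[*W(x,y),h]) for x in xs] for y in ys],np.float32)
    return cv2.remap(g,U[...,0],U[...,1],cv2.INTER_CUBIC).mean(0)
F=prof(np.arange(47,52,1),.038); M=prof(np.arange(60,77,1),.038)
for x,f,m in zip(xs,F,M): print(int(x),f.astype(int),m.astype(int))
E
python3 prof.py
```

```text
(305, 215) [-170.5   42. ]
(368, 258) [-168.1   54.5]
(345, 240) [-169.4   49.7]
(390, 250) [-171.6   56.3]
(402, 256) [-171.5   58.4]
(460, 285) [-171.3   68.6]
(522, 315) [-171.2   79.3]
-184 [ 58  77 118] [ 57  76 118]
-183 [ 57  76 116] [ 57  76 118]
-182 [ 56  75 115] [ 56  76 117]
-181 [ 55  75 114] [ 56  76 117]
-180 [ 54  74 113] [ 54  74 116]
-179 [ 54  73 113] [ 52  72 114]
-178 [ 54  72 113] [ 49  69 112]
-177 [ 54  72 113] [ 47  66 109]
-176 [ 52  71 112] [ 48  67 109]
-175 [ 50  69 110] [ 56  74 114]
-174 [ 47  67 108] [ 76  92 128]
-173 [ 45  65 106] [108 124 153]
-172 [ 50  70 110] [148 163 186]
-171 [ 66  85 122] [183 197 216]
-170 [ 94 114 146] [202 216 231]
-169 [134 155 180] [201 215 227]
-168 [179 201 216] [186 199 211]
-167 [216 236 243] [169 180 192]
-166 [232 250 251] [156 167 179]
-165 [224 241 243] [149 160 172]
-164 [205 221 226] [147 158 171]
-163 [184 201 209] [147 158 172]
-162 [173 190 200] [147 158 172]
-161 [170 188 198] [146 157 172]
-160 [172 190 200] [144 155 170]
-159 [170 187 196] [142 153 167]
-158 [161 176 184] [141 151 164]
-157 [145 158 165] [140 149 161]
-156 [128 137 143] [141 150 162]
-155 [111 117 121] [146 155 167]
-154 [ 96  99 103] [155 166 179]
-153 [86 87 91] [169 180 194]
-152 [83 84 88] [182 195 210]
-151 [87 89 93] [190 204 220]
-150 [ 94  96 100] [192 206 222]
-149 [ 99 102 106] [188 201 217]
```

Both the outer-edge and peak comparisons say the fin is 3.5 mm short of the marker.

Request:
{"fn": "play_rows", "kwargs": {"moves": [[-1,-0.6,0,0],[-2,-1.2,0,0],[-3,-1.8,0,0],[-3,-1.8,0,0],[-3,-1.8,0,0]]}}

```text
time_s: 6.9
tcp_pos: [0.5027, -0.1278, 0.0334]
tcp_rot: [-3.032, -0.82, -0.001]
force: [3.8, 4.7, 0.9]
opening: 0.0645
finger_force: 2.6
```

```bash
sed -i '/^for p in/d; s/^for x,f,m.*//' prof.py
cat >> prof.py <<'E'
def feat(P):
    P=P[:,1]; k=np.argmax(P[:28]); lo=P[max(k-9,0):k].min(); m=(lo+P[k])/2
    i=k
    while P[i]>m: i-=1
    a=np.polyfit(xs[k-1:k+2],P[k-1:k+2],2)
    return round(xs[i]+(m-P[i])/(P[i+1]-P[i]),2), round(-a[1]/2/a[0],2)
print('fin',feat(F),'mark',feat(M)); o=arm.observe(); print(C(o['tcp_pos']),o['force'],o['opening'],o['time_s'])
E
python3 prof.py
```

```text
fin (np.float64(-171.93), np.float64(-168.9)) mark (np.float64(-172.54), np.float64(-169.58))
[-154.8   -0.8] [4.62340057 3.89614876 1.47755727] 0.0642905890985956 6.95
```

Request:
{"fn": "play_rows", "kwargs": {"moves": [[-0.5,-0.3,0,0],[-0.5,-0.3,0,0],[-0.5,-0.3,0,0],[-0.5,-0.3,0,0],[-0.5,-0.3,0,0]]}}

```text
time_s: 7.58
tcp_pos: [0.5023, -0.128, 0.0334]
tcp_rot: [-3.032, -0.82, -0.001]
force: [3.5, 3.7, 0.4]
opening: 0.0638
finger_force: 2.7
```

Request:
{"fn": "play_rows", "kwargs": {"moves": [[0,0,0,0],[0,0,0,0],[0,0,0,0],[0,0,0,0],[0,0,0,0]], "grip": 0.2, "grip_force": 45}}

```text
time_s: 8.2
tcp_pos: [0.5026, -0.1266, 0.0362]
tcp_rot: [-3.029, -0.819, -0.006]
force: [-1.8, 10.6, 23.8]
opening: 0.0312
finger_force: 44.9
```

Request:
{"fn": "play_rows", "kwargs": {"moves": [[0,0,0,0],[0,0,0,0],[0,0,0,0],[0,0,0,0],[0,0,0,0]]}}

```text
time_s: 8.82
tcp_pos: [0.5026, -0.1266, 0.0362]
tcp_rot: [-3.029, -0.819, -0.006]
force: [-1.1, 10.1, 24.8]
opening: 0.0311
finger_force: 44.9
```

```bash
python3 prof.py
python3 - <<'E'
from h import *
s=cam('scene')
cv2.imwrite('pics/f.png',cv2.resize(s['image'][210:270,320:400],None,fx=10,fy=10,interpolation=cv2.INTER_CUBIC))
E
```

```text
fin (np.float64(-171.87), np.float64(-168.7)) mark (np.float64(-172.53), np.float64(-169.59))
[-154.3    0.3] [-2.37586855 10.79834612 25.545057  ] 0.031024917389449885 8.875
```

View pics/f.png

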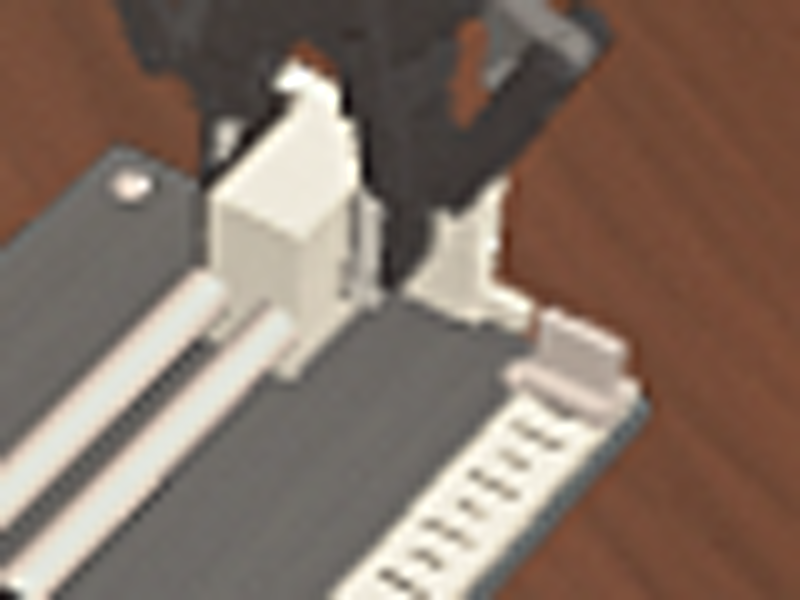

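The lever is closed: opening is about 31 mm at 45 N. The fin is still about 0.75 mm short, so I'll nudge it out while holding and relieve the strain in z and y.

Request:
{"fn": "play_rows", "kwargs": {"moves": [[-0.5,0.1,1,0],[-1,0.3,2,0],[-1.5,0.4,2.5,0],[-1.5,0.4,2.5,0],[-1.5,0.4,2.5,0]]}}

```text
time_s: 9.55
tcp_pos: [0.5012, -0.1273, 0.0364]
tcp_rot: [-3.033, -0.819, -0.004]
force: [2.5, 6.2, 5.1]
opening: 0.031
finger_force: 45.2
```

```bash
python3 prof.py
```

```text
fin (np.float64(-173.32), np.float64(-170.14)) mark (np.float64(-172.54), np.float64(-169.6))
[-155.9    0.3] [2.16484781 7.01385486 4.17620862] 0.03076596250570496 9.6
```

Request:
{"fn": "play_rows", "kwargs": {"moves": [[0.5,0.3,0,0],[0.5,0.3,0,0],[0.5,0.3,0,0],[0.5,0.3,0,0],[0.5,0.3,0,0]]}}

```text
time_s: 10.22
tcp_pos: [0.5012, -0.1273, 0.0364]
tcp_rot: [-3.033, -0.819, -0.002]
force: [1.9, 6.7, 5.2]
opening: 0.0307
finger_force: 45.2
```

```bash
python3 prof.py
```

```text
fin (np.float64(-173.36), np.float64(-170.15)) mark (np.float64(-172.53), np.float64(-169.59))
[-155.9    0.3] [0.36507071 6.68222493 4.929481  ] 0.030455486577936498 10.275
```

Request:
{"fn": "play_rows", "kwargs": {"moves": [[0.4,0.3,0,0],[0.4,0.3,0,0],[0.4,0.3,0,0],[0.4,0.3,0,0],[0.4,0.3,0,0]]}}

```text
time_s: 10.9
tcp_pos: [0.5014, -0.1272, 0.0364]
tcp_rot: [-3.033, -0.819, -0.002]
force: [1.3, 5.6, 5.7]
opening: 0.031
finger_force: 45.2
```

```bash
python3 prof.py
```

```text
fin (np.float64(-173.33), np.float64(-170.12)) mark (np.float64(-172.54), np.float64(-169.6))
[-155.6    0.3] [1.32446261 5.68502602 5.46594521] 0.031014364242897753 10.95
```

Request:
{"fn": "play_rows", "kwargs": {"moves": [[0.5,0.3,0,0],[0.5,0.3,0,0],[0.5,0.3,0,0],[0.5,0.3,0,0],[0.5,0.3,0,0]]}}

```text
time_s: 11.58
tcp_pos: [0.5019, -0.1269, 0.0364]
tcp_rot: [-3.033, -0.819, -0.002]
force: [1.1, 6.0, 5.3]
opening: 0.0308
finger_force: 45.2
```

```bash
python3 prof.py
```

```text
fin (np.float64(-172.63), np.float64(-169.66)) mark (np.float64(-172.53), np.float64(-169.58))
[-155.     0.3] [1.9937435  5.27202047 5.38318999] 0.031050504183537435 11.625
```

Fin and marker agree to 0.1 mm. The lever is squeezed shut and held at 45 N, so I'm handing in.

```bash
python3 -c "
from station import job_done; print(job_done())"
```

```text
the job is handed in; nothing more can be done
None
```

The job is handed in: the leg is drawn out with the fin within about 0.1 mm of the marker (by the scene camera), and the cam lever is squeezed shut and still held at 45 N (finger opening about 31 mm).

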